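# Release the locked knife drawer

## Robot

A 6-joint arm with a two-finger parallel gripper is mounted at the origin on the work surface. World frame = base frame: x ahead of the robot, y to its left, z up, the work surface at z = 0. Lengths are in mm, angles in rad, forces in N, time in s.
With the tool pointing down it reaches from about 275 to 825 mm from the base axis. Payload 5.2 kg.
Tool frame: the origin (TCP) lies at the very end of the fingers, on their centre line; the grasp point (between the pads) lies 19 mm behind it; z points along the fingers, y is the line along which they close (so a half turn about z gives the same grasp; the last joint's range is limited). The gripper opens to 93 mm and grips with 3 to 60 N. Pads are 15 mm wide; open, the fingers measure 128 mm over their backs; the gripper's body (75 mm by 188 mm) begins 65 mm behind the grasp point.
Start: joints at [0.989, 0.259, 1.535, -0, 1.348, -0.203], TCP at [203.372, 511.023, 218.653] pointing down, gripper open.
Joint ranges: [-3.14, 3.14], [-0.91, 2.08], [0.19, 2.58], [-1.22, 4.36], [0.22, 2.71], [-3.12, 3.12]. Speed limits (rad/s): [2.57, 2.57, 3.14, 3.14, 3.14, 3.14].

## Interface

Orientations are given as [roll, pitch, yaw] about the fixed x, y, z axes, in that order (R = Rz(yaw) Ry(pitch) Rx(roll)).
In Python, from bench import robot gives the robot as it stands. The module is installed in compiled form; this text tells all that it offers. Calls block until the motion is done:
- robot.move_ptp(position, orientation): joint-space move of the TCP to a pose.
- robot.move_linear(position, ori=None, speed=150, f_stop=None): straight line of the TCP; ori=None keeps the orientation; speed is the mean speed in mm/s. With f_stop (N) it stops when the force on the tool has changed by that much, and returns True; else False.
- robot.move_j(angles): joint-space move.
- robot.move_gripper(opening): opening from 0.0 (shut) to 1.0 (fully open); the grip force is fixed at half the most; returns when the fingers have stopped.
- robot.sleep(seconds).
- robot.inverse_kinematics(position, orientation): joint angles nearest the present ones, or None.
- robot.get_image(name): name is "scene" or "side" or "wrist"; returns a dict with "img" (400x640x3 uint8, blue, green, red), "fovy" (degrees; the focal length in pixels is half the picture's height over the tangent of half this angle, whatever the lens; pixels are square), "cx", "cy" (the principal point, pixels), "eye" and "orientation" of the camera in the world. Camera axes: x right, y down, z forward; pixel columns grow to the right and rows downward; lengths in mm; the calibration is good to about 2 mm. A picture is of the moment at which its call begins. There is no depth.
A pose or a line that the arm cannot do raises robot.MotionError and nothing moves.
- robot.hand_in(): hands the job in; it is judged then, once.
Readings, each from a call of its own:
- robot.current_t(): time.
- robot.current_qpos(): joint angles.
- robot.current_joint_vel(): joint speeds.
- robot.current_joint_efforts(): joint torques, N m.
- robot.current_tcp_pos(): TCP position.
- robot.current_eef_rot(): TCP orientation.
- robot.current_contact_force(): force on the tool from outside, world axes, zero at the start.
- robot.current_ft_torque(): the same for the moment, N m.
- robot.current_gripper_width(): opening from 0.0 (shut) to 1.0 (fully open).
- robot.current_finger_force(): force on a finger pad.
Only numpy, scipy, OpenCV 4.12 (cv2) and the standard library are available. Lean on these libraries where they do the work, as an engineer would, in place of code of your own. Each camera call takes 0.05 s, during which the arm holds its last target. There are 200 camera calls.

## Task

Open the locked craft-knife drawer: take the release rod from its wooden stand, push it down through the slot in the cabinet's top, feel along the slot for the hidden catch tab and gently hold the tab down with the rod until the drawer has slid all the way out. Then put the rod back upright in its stand, fully home, and let go of it. Never force the catch or the cabinet, keep the gripper itself off the cabinet, and leave the paints and pots alone.

Things in the scene. Friction and masses are not known exactly. Their poses are not given: they have to be found in the camera images.
- cabinet: grey steel knife cabinet fixed to the table, 220 mm deep (x), 200 mm wide (y), 120 mm tall; origin at the centre of its underside, x to its back, y to its left, z up; the drawer in its front (-x side) slides out towards -x. Pushing on the cabinet, drawer or catch with more than about 13 N bends them
- slot (a point): centre of the slot, level with the cabinet's flat top, axes as the cabinet's. The slot runs along y, is 84 mm long and 13 mm wide and goes straight down, black inside. The catch's tab under it starts to give at about 3.5 N, frees the drawer after about 6 mm of push at 5 to 8 N and meets a rigid stop after 8.5 mm; let go, it springs back up
- guard (a point): point straight below the slot's centre on the rigid guard plate that closes it 50 mm down. Between top and plate sits the hidden tab, rigid sideways, 10 mm long in y and nearly filling the slot's width: its centre anywhere within 31 mm of the slot's centre along y, its flat top 12 to 28 mm below the cabinet's top, 12 mm thick; its place is not measured
- drawer (a joint): how far the drawer has slid out, m: 0 shut, 0.07 fully out. While the tab is held down a damped spring slides it out by itself in about 2 s; if the tab is let up too early the catch grabs it again at the next notch, about 15 mm on (press again). Past the last notch (about 50 mm) it comes fully out and stays
- rod: release rod, upright in the stand at the start: round steel shaft 8 mm thick, 75 mm long; above it a steel collar 34 mm across, 6 mm thick; above that a wooden grip 24 x 24 mm square, 60 mm tall. Origin on the axis at the collar's underside; z up along the grip (its middle is 36 mm above the origin, the shaft's end 75 mm below), x and y square to the grip's faces. About 0.12 kg
- rod_tip (a point): centre of the shaft's lower end; axes as the rod's
- stand: square block of light wood fixed to the table, 64 x 64 mm and 80 mm tall, with a round hole in its top; origin at the centre of its underside
- stand_hole (a point): centre of the mouth of the stand's hole, level with its top: 12 mm wide, with a 3 mm chamfer, 78 mm deep; the rod is home when its collar rests on the block
- brush_pot: metal brush pot, 80 mm wide and 100 mm tall with brushes standing up to 150 mm; origin at the centre of its underside
- jar: small yellow paint jar, 40 mm wide and 40 mm tall, standing on the rear part of the cabinet's top; origin at the centre of its underside
- paint_a: white paint bottle, 66 mm wide and 190 mm tall; origin at the centre of its underside
- paint_b: blue paint bottle, 72 mm wide and 170 mm tall; origin at the centre of its underside
- paint_c: brown paint bottle, 66 mm wide and 190 mm tall; origin at the centre of its underside
- plate: paper-white palette plate, 180 mm wide and 18 mm tall; origin at the centre of its underside
- dish: white mixing bowl, 90 mm wide and 30 mm tall; origin at the centre of its underside
There are look-alikes about, which are no part of the job. What is shaped like the rod but green or white is not meant.

How it is judged (in metres and radians):
On the way, in this order (a step that is already met when the one before it is completed fails the run):
1. the rod's end is in the cabinet's slot, at least 8 mm below the top (z of rod_tip in the frame of slot between -0.06 and -0.008 m and x of rod_tip in the frame of slot between -0.009 and 0.009 m and y of rod_tip in the frame of slot between -0.044 and 0.044 m and value of joint drawer below 0.01 m), for 0.05 s.
2. the drawer has slid out at least 60 mm with the rod still in the slot (z of rod_tip in the frame of slot between -0.06 and -0.008 m and x of rod_tip in the frame of slot between -0.009 and 0.009 m and y of rod_tip in the frame of slot between -0.044 and 0.044 m and value of joint drawer above 0.06 m), for 0.1 s.
At the end, for the whole second after the job is handed in: the drawer is out at least 60 mm, and the rod stands in its stand, upright within 0.1 rad, its collar within 8 mm of the mouth of the hole, at rest and released (horizontal distance between rod and stand_hole below 0.006 m and distance between rod and stand_hole below 0.008 m and angle between rod's own z axis and vertical below 0.1 rad and linear speed of rod below 0.02 m/s and value of joint drawer above 0.06 m); the robot touches nothing.
It fails at once if the rod pushes on the cabinet, its drawer or its catch with more than 15 N (contact force between rod and cabinet above 15 N).
It fails at once if the gripper or arm touches the cabinet or its drawer with more than 4 N (contact force between any of the fingers, the arm and cabinet above 4 N).
It fails at once if a bottle, pot, jar, bowl or plate is moved more than 30 mm or tipped over (distance of any of brush_pot, jar, paint_a, paint_b, paint_c, plate, dish from where it was at the start of the episode above 0.03 m or angle between any of brush_pot, jar, paint_a, paint_b, paint_c, plate, dish's own z axis and vertical above 0.4 rad).
It also fails if it takes over 61 s, if anything falls off the work surface, if the arm or the gripper's body presses on something with over 40 N, if the wrist force passes 120 N, or if a joint passes its speed limit or range.

## Working session

There is one attempt and no reset: what is moved stays moved. The work goes in short steps, each a Python script; the robot and the scene stay as the last script left them, time stands still between calls to the robot, and variables do not carry over. Pictures are saved under pics/ and viewed, at most 10 in all, crops included, and the job is handed in when it is done.

```bash
mkdir -p pics
cat > h.py <<'E'
import numpy as np, cv2, json
from scipy.spatial.transform import Rotation as R
from bench import robot
def K(c):
    f=200/np.tan(np.radians(c["fovy"])/2); return f,c["cx"],c["cy"]
def rot(c):
    o=np.array(c["orientation"],float); return o if o.shape==(3,3) else R.from_euler('xyz',o).as_matrix()
def ray(c,u,v):
    f,cx,cy=K(c); d=rot(c)@np.array([(u-cx)/f,(v-cy)/f,1.]); return np.array(c["eye"],float),d/np.linalg.norm(d)
def onplane(c,u,v,z):
    e,d=ray(c,u,v); return e+d*(z-e[2])/d[2]
def tri(rs):
    A=sum(np.eye(3)-np.outer(d,d) for e,d in rs); b=sum((np.eye(3)-np.outer(d,d))@e for e,d in rs)
    p=np.linalg.solve(A,b); return p,[np.linalg.norm(np.cross(p-e,d)) for e,d in rs]
def proj(c,p):
    f,cx,cy=K(c); q=rot(c).T@(np.array(p,float)-np.array(c["eye"])); return cx+f*q[0]/q[2],cy+f*q[1]/q[2]
def snap(n,out=None):
    c=robot.get_image(n); 
    if out: cv2.imwrite("pics/"+out+".png",c["img"]); np.save("pics/"+out+".npy",c,allow_pickle=True)
    return c
def load(o): return np.load("pics/"+o+".npy",allow_pickle=True).item()
E
python3 - <<'E'
from h import *
a=[snap(n,n+"0") for n in("scene","side","wrist")]
for c in a: print(c["fovy"],c["cx"],c["cy"],c["eye"],c["orientation"])
cv2.imwrite("pics/ss.png",cv2.resize(np.vstack([a[0]["img"],a[1]["img"]]),(480,600)))
print(robot.current_t(),robot.current_eef_rot())
E
```

```text
53.9587396688443 324.3678928373705 200.9217658284579 [955.32310976 739.78172677 847.34171518] [-2.31414438 -0.01886477  2.65899643]
54.577755400166154 325.5104898260466 198.9700261408829 [ 474.80612203 -731.13933668  799.32751736] [-2.30251804  0.01039274 -0.16398672]
62.719714925901854 319.9243100687285 198.6204508584845 [135.43010118 537.59491555 383.29259818] [2.87625429e+00 1.67311428e-03 1.19139030e+00]
0.15 [-3.14020744e+00 -2.84757479e-04  2.76277790e+00]
```

View pics/scene0.png

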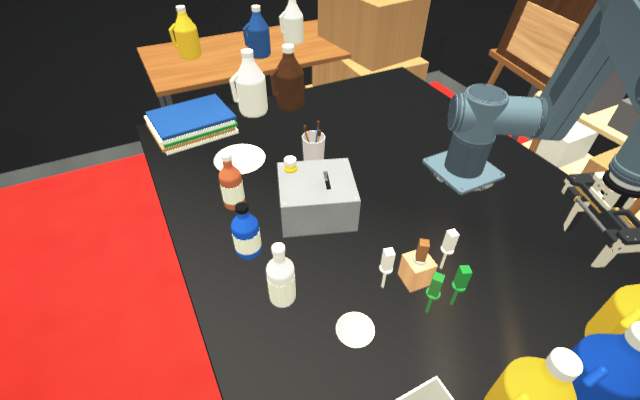

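View pics/side0.png

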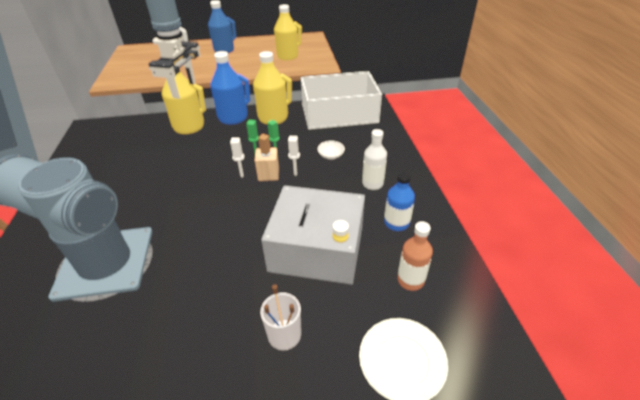

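The scene view shows the brown-gripped rod in the light-wood stand at (423,250). The look-alikes are white at (388,260) and (450,240), and green at (436,285) and (461,278). I choose the brown one. The cabinet is at (318,195), with its slot at (327,180), or (305,215) in the side view. One close crop follows to check the choice, then the measuring.

Run:
```python
from h import *
s,d=load("scene0"),load("side0")
r=lambda c,x,y,w,h:cv2.resize(c["img"][y:y+h,x:x+w],(400,300),interpolation=cv2.INTER_CUBIC)
cv2.imwrite("pics/crop1.png",np.vstack([np.hstack([r(s,360,215,120,90),r(s,265,145,120,90)]),np.hstack([r(d,215,105,120,90),r(d,255,180,120,90)])]))
```

```text
(no output)
```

View pics/crop1.png

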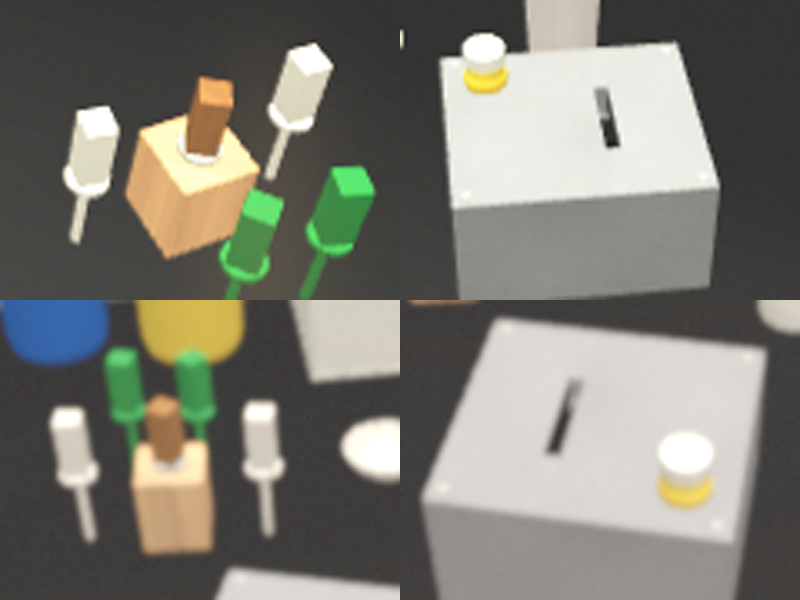

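The crop confirms the brown grip in the wooden block, with its white collar resting on the block. The cabinet's corners and slot are clear in both views. I'll triangulate them now.

Run:
```python
from h import *
s,d=load("scene0"),load("side0")
S=lambda x,y:(265+(x-400)*.3-.35,145+y*.3-.35); D=lambda x,y:(255+(x-400)*.3-.35,180+(y-300)*.3-.35)
P=[((440,58),(737,540)),((676,43),(424,497)),((718,186),(497,320)),((453,208),(766,349)),((602,88),(553,453)),((613,147),(575,380)),((485,40),(686,447))]
for n,(a,b) in zip("c0 c1 c2 c3 s0 s1 jar".split(),P):
    p,e=tri([ray(s,*S(*a)),ray(d,*D(*b))]); print(n,p.round(1),np.round(e,1))
def cen(c,x,y,w,h,lo,hi):
    m=cv2.inRange(cv2.cvtColor(c["img"],cv2.COLOR_BGR2HSV)[y:y+h,x:x+w],lo,hi); M=cv2.moments(m,True)
    return x+M['m10']/M['m00'],y+M['m01']/M['m00'],M['m00']
for n,a,b in (("brown",(5,120,60),(15,255,205)),("green",(50,100,50),(75,255,255))):
    print(n,cen(s,410,232,28,30,a,b),cen(d,255,130,20,28,a,b))
A=cen(s,410,232,28,30,(5,120,60),(15,255,205))[:2];B=cen(d,255,130,20,28,(5,120,60),(15,255,205))[:2]
print(tri([ray(s,*A),ray(d,*B)]))
# lookalike tops, crops
S=lambda x,y:(360+x*.3-.35,215+y*.3-.35); D=lambda x,y:(215+x*.3-.35,105+(y-300)*.3-.35)
for n,a,b in (("w1",(97,120),(262,410)),("w2",(312,58),(69,415)),("g1",(263,207),(193,357)),("g2",(350,182),(124,357)),("rod",(215,88),(163,402)),
  ("st_l",(140,128),(210,443)),("st_r",(258,168),(137,447))):
    p,e=tri([ray(s,*S(*a)),ray(d,*D(*b))]); print(n,p.round(1),np.round(e,1))
```

```text
c0 [ 627.6 -173.5  121.8] [1.9 1.9]
c1 [420.4 -97.5 121.8] [0.2 0.2]
c2 [488.   88.4 121.3] [0.1 0.1]
c3 [694.3  15.3 121.5] [1.4 1.4]
s0 [514.4 -69.1 121.1] [1.2 1.2]
s1 [541.7   6.  120.6] [0.3 0.3]
jar [ 602.1 -123.7  166.5] [1.1 1.1]
brown (421.39325842696627, 251.69662921348313, 178.0) (264.14814814814815, 143.8, 135.0)Traceback (most recent call last):
  File "<stdin>", line 11, in <module>
  File "<stdin>", line 9, in cen
ZeroDivisionError: float division by zero
```

Run:
```python
from h import *
s,d=load("scene0"),load("side0")
print("grip",tri([ray(s,421.4,251.7),ray(d,264.1,143.8)]))
S=lambda x,y:(360+x*.3-.35,215+y*.3-.35); D=lambda x,y:(215+x*.3-.35,105+(y-300)*.3-.35)
for n,a,b in (("w1",(97,120),(262,410)),("w2",(312,58),(69,415)),("g1",(263,207),(193,357)),("g2",(350,182),(124,357)),("rod",(215,88),(163,402)),
  ("st_l",(140,128),(210,443)),("st_r",(258,168),(137,447))):
    p,e=tri([ray(s,*S(*a)),ray(d,*D(*b))]); print(n,p.round(1),np.round(e,1))
W=robot.get_image("wrist"); Rt=R.from_euler('xyz',robot.current_eef_rot()).as_matrix(); print("cam in tool",Rt.T@(np.array(W["eye"])-robot.current_tcp_pos()), Rt.T@rot(W))
```

```text
grip (array([445.85137868, 308.01398646, 116.64006271]), [np.float64(1.7675396012069982), np.float64(1.7675396012070412)])
w1 [534.6 287.  143.9] [1.1 1.1]
w2 [358.9 309.7 144.4] [0.9 0.9]
g1 [477.6 397.4 141.5] [1.3 1.3]
g2 [411.2 408.2 142.1] [0.8 0.8]
rod [446.  305.  151.1] [0.5 0.5]
st_l [487.2 286.7 111.5] [2.6 2.6]
st_r [415.  338.9  81.4] [0.5 0.5]
cam in tool [  72.89180112   -0.2476526  -165.2503155 ] [[-6.26438269e-04 -9.64924817e-01 -2.62525628e-01]
 [ 9.99999745e-01 -5.14434521e-04 -4.95370581e-04]
 [ 3.42943121e-04 -2.62525872e-01  9.64924893e-01]]
```

Heights agree with the text: cabinet top 121, grip middle 117, stand top about 81. The rod is at about (446,306) and the slot at about (528,-31). Next is a closer look with the wrist camera, from two places over each.

Run:
```python
from h import *
o=[np.pi,0,1.9]
for n,p in (("r1",[446,306,260]),("r2",[446,366,260]),("s2",[528,9,250]),("s1",[528,-51,250])):
    robot.move_ptp(p,o); robot.sleep(.2); snap("wrist",n)
print(robot.current_t(),robot.current_qpos())
cv2.imwrite("pics/m.png",np.vstack([np.hstack([cv2.resize(load(a)["img"],(400,250)) for a in r]) for r in (("r1","r2"),("s1","s2"))]))
```

```text
4.4917 [-3.05092224e-01  2.03556383e-01  1.52937304e+00  2.37898580e-04
  1.40870607e+00 -6.35664122e-01]
```

View pics/m.png

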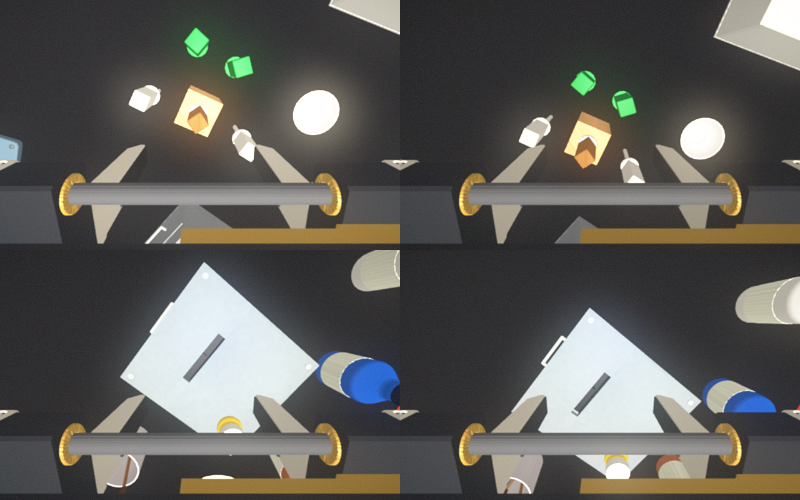

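The wrist views show the stand at (200,112)/(587,138), with the grip pointing away from the camera. The slot is a dark bar at (204,358)/(590,394), clear of the fingers. I'll extract both and view a crop of the stand.

Run:
```python
from h import *
E=[]
for n,(x,y,w,h) in (("s1",(280,120,95,100)),("s2",(260,180,100,90))):
    c=load(n); m=cv2.inRange(cv2.cvtColor(c["img"],cv2.COLOR_BGR2GRAY)[y:y+h,x:x+w],0,140)
    k=max(cv2.findContours(m,0,1)[0],key=cv2.contourArea); r=cv2.minAreaRect(k); b=cv2.boxPoints(r)+[x,y]
    b=b[np.argsort(b[:,1])]; e=[b[:2].mean(0),b[2:].mean(0)]; E.append(e)
    q=[onplane(c,*p,120) for p in e]; v=q[0]-q[1]
    print(n,r,[a.round(1) for a in q],np.linalg.norm(v),((q[0]+q[1])/2).round(1),np.degrees(np.arctan2(v[1],v[0])))
    print([onplane(c,*p,120)[:2].round(1) for p in b])
for i in (0,1): print(tri([ray(load("s1"),*E[0][i]),ray(load("s2"),*E[1][i])]))
a=load("r1")["img"][125:225,265:375]; b=load("r2")["img"][170:270,250:360]
cv2.imwrite("pics/r.png",np.hstack([cv2.resize(t,(396,360),interpolation=cv2.INTER_CUBIC) for t in(a,b)]))
```

```text
s1 ((45.999996185302734, 52.5), (12.419577598571777, 89.36973571777344), 39.80557632446289) [array([541.3,   5.2, 120. ]), array([512.7, -71.8, 120. ])] 82.15669056515787 [527.  -33.3 120. ] 69.65339798686698
[array([536.1,   7.1]), array([546.5,   3.3]), array([507.3, -69.5]), array([518.2, -74. ])]
s2 ((45.332279205322266, 50.653411865234375), (11.72878360748291, 81.03010559082031), 40.42607498168945) [array([540.9,   5.1, 120. ]), array([513., -71., 120.])] 81.10294199668681 [526.9 -32.9 120. ] 69.85366699129342
[array([535.8,   7.3]), array([546.1,   3. ]), array([507.6, -68.5]), array([518.4, -73.5])]
(array([541.02546364,   5.27496043, 120.54504896]), [np.float64(0.17739783804921966), np.float64(0.17739783804922737)])
(array([512.96103698, -72.98373059, 116.07108254]), [np.float64(0.13878054040589316), np.float64(0.13878054040582644)])
```

View pics/r.png

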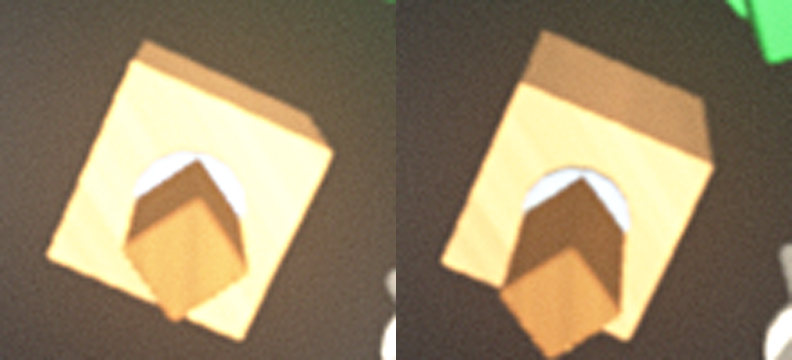

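The crop shows the grip's top face with corners, in crop r1, at (125,245), (195,198), (246,268) and (177,321). The stand's top corners are at (132,60), (332,152), (243,341) and (47,257). I'll triangulate them.

Run:
```python
from h import *
a,b=load("r1"),load("r2")
A=lambda x,y:(265+x/3.6-.36,125+y/3.6-.36); B=lambda x,y:(250+(x-396)/3.6-.36,170+y/3.6-.36)
G=[((125,245),(500,293)),((195,198),(569,248)),((246,268),(621,308)),((177,321),(552,358))]
T=[((132,60),(519,83)),((332,152),(712,166)),((243,341),(629,341)),((47,257),(441,262))]
for n,L,z in (("grip",G,146),("stand",T,80)):
    p=np.array([tri([ray(a,*A(*u)),ray(b,*B(*v))])[0] for u,v in L])
    print(n,"tri",p.mean(0).round(1),p[:,2].round(1))
    for c,F,i in((a,A,0),(b,B,1)):
        q=np.array([onplane(c,*F(*l[i]),z) for l in L]); e=np.roll(q,-1,0)-q
        print(q.mean(0).round(1),np.linalg.norm(e,axis=1).round(1),(np.degrees(np.arctan2(e[:,1],e[:,0]))%90).round(1))
```

```text
grip tri [442.4 304.2 144.5] [149.2 145.1 139.8 144. ]
[442.2 304.6 146. ] [20.7 21.5 21.8 23.2] [53.4 54.5 57.7 51.9]
[442.1 304.9 146. ] [21.8 21.1 22.9 22.4] [53.4 57.1 56.9 54. ]
stand tri [442.4 303.5  79.5] [81.5 79.7 80.8 75.9]
[442.6 303.7  80. ] [64.5 64.2 65.2 64.6] [84.3 85.4 84.7 84.7]
[442.3 303.8  80. ] [64.2 64.3 65.  63.7] [84.6 85.2 84.  84.5]
```

The rod and stand agree at (442.3,304.2), grip yaw about 55°, and the heights check out. I'll grasp with the tool yaw at 55°, lift, and move above the slot.

Run:
```python
from h import *
y=np.radians(55.); o=[np.pi,0,y]; P=[442.3,304.2]
robot.move_ptp(P+[190],o); robot.move_gripper(.55)
robot.move_linear(P+[100],speed=150,f_stop=8)
print(robot.current_tcp_pos(),robot.current_contact_force())
robot.move_gripper(0.)
print(robot.current_gripper_width()*93,robot.current_finger_force(),robot.current_contact_force())
robot.move_linear(P+[262],speed=120,f_stop=15)
print(robot.current_tcp_pos(),robot.current_contact_force(),robot.current_gripper_width()*93)
robot.move_ptp([527,-33.1,245],[np.pi,0,-.3525]); robot.sleep(.3)
print(robot.current_tcp_pos(),robot.current_eef_rot(),robot.current_t(),robot.current_contact_force())
a,b=snap("scene","ha"),snap("side","hb")
r=lambda c,x,y,w,h:cv2.resize(c["img"][y:y+h,x:x+w],(400,400),interpolation=cv2.INTER_CUBIC)
u,v=map(int,proj(a,[527,-33,140]));U,V=map(int,proj(b,[527,-33,140])); print(u,v,U,V)
cv2.imwrite("pics/h.png",np.hstack([r(a,u-40,v-40,80,80),r(b,U-40,V-40,80,80)]))
```

```text
[442.84954837 304.43718209 100.59512679] [-0.09697628 -0.82373573  0.3094527 ]
24.068840046253094 29.71220076084137 [-0.10452977  0.46969212  3.23136096]
[441.90565487 304.03636122 261.13417056] [ 0.6104217   0.33549988 -0.9324398 ] 23.991535957265178
[527.027642   -32.19592611 245.10009995] [-3.14148669e+00 -1.21919771e-04 -3.50781173e-01] 11.2 [ 0.70227568  0.26624127 -1.88303277]
326 174 303 209
```

View pics/h.png

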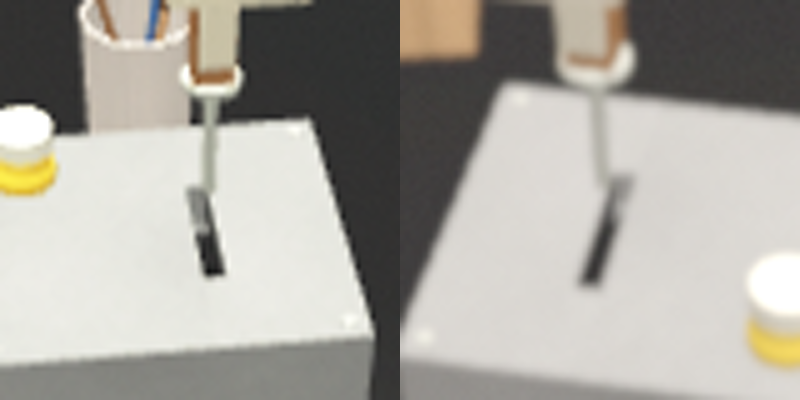

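The tip is above the slot: scene crop (209,190), side crop (205,186). I'll compare it with the slot ends in the same images.

Run:
```python
from h import *
a,b=load("ha"),load("hb")
A=lambda x,y:(286+x/5-.4,134+y/5-.4); B=lambda x,y:(263+x/5-.4,169+y/5-.4)
for n,p,q in (("tip",(209,189),(205,186)),("collar",(211,84),(194,68)),("s-",(194,188),(191,285)),("s+",(215,276),(222,177))):
    print(n,tri([ray(a,*A(*p)),ray(b,*B(*q))]))
```

```text
tip (array([527.76089413, -32.03568562, 150.6727296 ]), [np.float64(1.3025683113602888), np.float64(1.302568311360379)])
collar (array([527.60357779, -31.03986208, 224.51847644]), [np.float64(0.045538410660751504), np.float64(0.04553841066085249)])
s- (array([515.86360033, -69.76768777, 120.92451649]), [np.float64(0.2356595050033529), np.float64(0.23565950500314886)])
s+ (array([541.27049751,   5.48098929, 119.89672141]), [np.float64(0.28593743046165493), np.float64(0.2859374304617112)])
```

The tip sits over the slot within 1 mm of the TCP axis. I'll insert near the -y end, gently, to 33 mm depth.

```bash
cat >> h.py <<'E'
th=-.3525; ex=np.array([np.cos(th),np.sin(th)]); ey=np.array([-np.sin(th),np.cos(th)]); C=np.array([527.5,-33.])
def tgt(x,y,depth): return list(C+x*ex+y*ey)+[120-depth+95]   # tip pose in slot frame
def at():
    p=np.array(robot.current_tcp_pos()); q=p[:2]-C
    return np.round([q@ex,q@ey,215-p[2]],1),np.round(robot.current_contact_force(),2),round(robot.current_t(),2)
E
python3 - <<'E'
from h import *
robot.move_linear(tgt(0,-36,-20),speed=100); robot.move_linear(tgt(0,-36,-6),speed=60); robot.sleep(.3); print(at())
print(robot.move_linear(tgt(0,-36,33),speed=25,f_stop=2.5)); print(at()); robot.sleep(.2); print(at())
E
```

```text
(array([  0.2, -35.9,  -6.2]), array([ 0.99, -0.64, -1.62]), 12.51)
False
(array([  0.1, -36. ,  32.8]), array([ 0.84,  0.3 , -0.29]), 14.22)
(array([  0.1, -36. ,  32.9]), array([ 0.08,  0.53, -0.76]), 14.42)
```

The rod went in freely, so the tab isn't at this end. I'll sweep along +y.

Run:
```python
from h import *
print(robot.move_linear(tgt(0,36,33),speed=20,f_stop=2.5)); print(at()); robot.sleep(.2); print(at())
```

```text
True
(array([ -0.2, -11. ,  33.4]), array([-0.61, -1.09,  0.13]), 16.03)
(array([ -0.7, -11. ,  34.1]), array([-0.31, -1.91, -0.58]), 16.23)
```

Contact along -y at tip y = -11, so the tab's centre is at about -2. I'll rise, move over it and feel for its top.

Run:
```python
from h import *
robot.move_linear(tgt(0,-13,33),speed=20); robot.move_linear(tgt(0,-13,8),speed=60)
robot.move_linear(tgt(0,-2,8),speed=30); robot.sleep(.3); print(at())
print(robot.move_linear(tgt(0,-2,31),speed=15,f_stop=2.5)); print(at()); robot.sleep(.2); print(at())
```

```text
(array([ 0. , -2.1,  8. ]), array([-0.61,  0.24, -0.95]), 17.89)
True
(array([-0.2, -2.1, 26.9]), array([ 1.41, -0.14,  2.22]), 19.02)
(array([-0.2, -2.1, 27. ]), array([0.78, 0.39, 3.69]), 19.23)
```

The tab's top is at about 26.8 mm depth, with Fz up by 4.6 N. Now I'll press about 7 mm with a force guard and hold.

Run:
```python
from h import *
print(robot.move_linear(tgt(0,-2,33.7),speed=10,f_stop=6)); print(at())
for i in range(4): robot.sleep(.4); print(at())
c=snap("scene","d1"); cv2.imwrite("pics/d.png",cv2.resize(c["img"][120:300,230:460],None,fx=2,fy=2))
```

```text
False
(array([-0. , -2. , 33.7]), array([0.63, 0.07, 2.95]), 19.99)
(array([-0. , -2. , 33.7]), array([0.72, 0.26, 3.79]), 20.39)
(array([-0. , -2. , 33.7]), array([0.48, 0.56, 4.12]), 20.79)
(array([ 0. , -2. , 33.7]), array([1.  , 0.56, 3.21]), 21.19)
(array([ 0. , -2. , 33.7]), array([-0.63,  0.74,  4.58]), 21.59)
```

View pics/d.png

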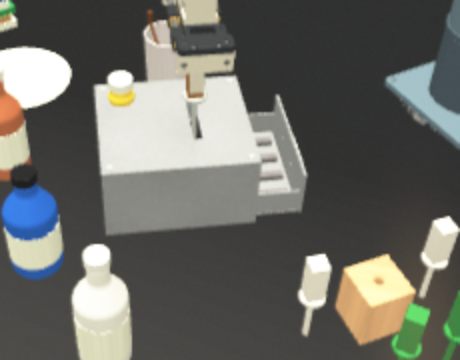

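The drawer is well out, its front edge at crop (303,180–208). I'll hold a bit longer and check its travel against the prediction.

Run:
```python
from h import *
robot.sleep(1.2); c=snap("scene","d2"); b=load("d1")
df=cv2.absdiff(c["img"],b["img"])[150:240,350:400]; print("changed px",int((df.max(2)>40).sum()),at())
k=np.array([488,88.4])
for d in (50,60,70): print(d,[np.round(proj(c,list(k-ex*d+ey*o)+[z]),1) for o,z in((0,10),(0,120),(-100,60),(-190,110))])
cv2.imwrite("pics/d2.png",cv2.resize(c["img"][150:250,330:400],None,fx=5,fy=5,interpolation=2))
```

```text
changed px 0 (array([-0. , -2. , 33.7]), array([ 0.39, -1.01,  3.64]), 22.89)
50 [array([373.7, 227. ]), array([377.8, 199.5]), array([368.2, 192. ]), array([363.6, 161.1])]
60 [array([377. , 226.8]), array([381.4, 199.2]), array([371.4, 191.8]), array([366.7, 160.9])]
70 [array([380.3, 226.5]), array([384.9, 198.9]), array([374.6, 191.5]), array([369.9, 160.7])]
```

View pics/d2.png

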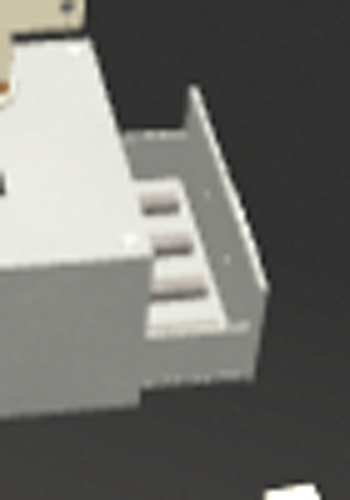

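The front corner is at scene (381,226), which means about 70 mm of travel, and nothing moved between the frames. The drawer is fully out. I'll withdraw and return the rod.

Run:
```python
from h import *
P=[442.3,304.2]
robot.move_linear(tgt(0,-2,-55),speed=70)
robot.move_ptp(P+[262],[np.pi,0,np.radians(55)]); robot.move_linear(P+[186],speed=100); robot.sleep(.4)
print(robot.current_tcp_pos(),robot.current_contact_force(),robot.current_t())
print(robot.move_linear(P+[112],speed=40,f_stop=4)); print(robot.current_tcp_pos(),robot.current_contact_force(),robot.current_t())
```

```text
[442.3565974  304.27466451 186.25411061] [ 1.35435281  0.68323088 -0.33389   ] 26.9333
False
[442.4716682  304.25781694 112.22447558] [ 0.01397531  0.14053669 -0.55627371] 28.9333
```

Run:
```python
from h import *
P=[442.3,304.2]
print(robot.move_linear(P+[97],speed=15,f_stop=4)); print(robot.current_tcp_pos(),robot.current_contact_force(),robot.current_t())
robot.move_gripper(.55); robot.sleep(.2); robot.move_linear(P+[240],speed=120); 
a,b=snap("scene","e1"),snap("side","e2"); print(robot.current_t(),robot.current_contact_force(),robot.current_gripper_width())
r=lambda c,x,y,w,h:cv2.resize(c["img"][y:y+h,x:x+w],(400,400),interpolation=cv2.INTER_CUBIC)
cv2.imwrite("pics/e.png",np.hstack([r(a,340,150,140,140),r(b,200,105,140,140)]))
```

```text
True
[442.27235355 304.19769361 100.43153137] [0.66526092 0.63553979 4.32902619] 29.675
31.95 [-0.65898204 -1.03942125 -0.17681498] 0.5519172531634883
```

View pics/e.png

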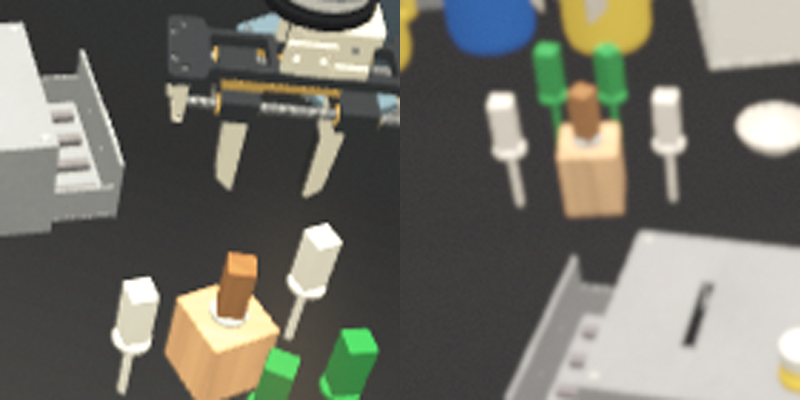

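The rod stands home with its collar on the block, at scene crop (232,315) and side crop (588,140). The drawer is out and the gripper is clear.

```bash
python3 -c "
from h import *
print(robot.hand_in())"
```

```text
the job is handed in; nothing more can be done
None
```

The job is handed in with the drawer fully out (about 70 mm) and the rod back upright in its stand, home and released, at about 32 s on the robot's clock; no verdict came back.

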